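# Pack and latch the clear snack container

### The job

Stand the little black cup upright in the clear container, close the lid fully, and only then turn both blue turnbuttons square across the front edge so that they hold the lid down. Leave everything else on the turntable and the bench where it stands.

Things in the scene. Friction and masses are not known exactly. Their poses are not given: they have to be found in the camera images.
- turntable: Round white plastic turntable, diameter 420 mm, top 20 mm above the bench; it is locked and does not turn. Origin: centre of its underside, on the bench.
- container: Clear acrylic box with grey edges, fixed on the turntable: 90 mm (its x) by 150 mm (its y) by 66 mm high without lid, walls and floor 4 mm. Origin: centre of its underside (on the platter); z up; -x is the front with two grey lugs that carry the turnbuttons, +x the hinge side. The lugs reach 22 mm out from the front and up to the rim.
- container_in (a point): Centre of the container's inner floor, 4 mm above its underside.
- lid (a joint): Clear lid with grey edging, 90 by 150 mm, 6 mm thick, rad of opening: 0 closed flat on the rim, about 1.55 to 1.85 (upright or leaning back) at the start, stop at 1.95. It turns about the container's y axis, with its underside on the hinge line. Stiff hinge: it stays where left; about 2 to 3 N at the front edge closes it.
- lid_hinge (a point): Middle of the hinge line: on the container's +x edge, at rim height 66 mm; the line runs along the container's y.
- lid_lip (a point): Middle of the small grey lip on the lid's free edge, 30 mm wide and 6 mm thick, 96 mm from the hinge line; reaches 14 mm beyond the lid's edge and, closed, lies between the two lugs.
- button_left (a joint): Blue turnbutton on the left (container +y) lug: rad about its upright pivot, counter-clockwise from above positive. 0: points along the container's +x, square across the front edge, over the lid (secured). At the start +1.5 to +1.9: points out sideways, clear of the lid. Range +-2.4, no stop or click at 0; stays where left (friction 0.03 N m, about 1 N at the peg).
- pivot_left (a point): Pivot of the left (container +y) turnbutton at the top of its bar: x = -57, y = +35, z = 79 mm in the container's frame. The bar is 12 mm wide, 5 mm thick, its top at z = 79 mm, and runs from 8 mm behind the pivot to 44 mm beyond it.
- peg_left (a point): Middle of the round upright finger peg on the left (container +y) turnbutton: diameter 14 mm, height 14 mm, 38 mm from the pivot, from 79 to 93 mm above the container's underside; can be pinched from above or pushed.
- button_right (a joint): Blue turnbutton on the right (container -y) lug: rad about its upright pivot, counter-clockwise from above positive. 0: points along the container's +x, square across the front edge, over the lid (secured). At the start -1.5 to -1.9: points out sideways, clear of the lid. Range +-2.4, no stop or click at 0; stays where left (friction 0.03 N m, about 1 N at the peg).
- pivot_right (a point): Pivot of the right (container -y) turnbutton at the top of its bar: x = -57, y = -35, z = 79 mm in the container's frame. The bar is 12 mm wide, 5 mm thick, its top at z = 79 mm, and runs from 8 mm behind the pivot to 44 mm beyond it.
- peg_right (a point): Middle of the round upright finger peg on the right (container -y) turnbutton: diameter 14 mm, height 14 mm, 38 mm from the pivot, from 79 to 93 mm above the container's underside; can be pinched from above or pushed.
- cup: Little black silicone cup, rigid and round, rim diameter 54 mm, narrower below, 56 mm high, wall 3 mm, about 50 g, stands upright in one of four places in front of the container. Origin: centre of its underside.
- tumbler: Stainless steel tumbler, diameter 68 mm at the rim, 56 mm at the foot, 115 mm high, loose. Origin: centre of its underside.
- snack_box: Lime green snack box with its own lid, 53 (x) by 71 (y) by 45 mm high, loose. Origin: centre of its underside.
- spice_jar: Amber glass spice jar, diameter 46 mm, 105 mm high, loose. Origin: centre of its underside.
- mug: Blue mug on the bench beside the turntable, diameter 82 mm, 92 mm high, handle to its +y, loose. Origin: centre of its underside.
- bowl: White bowl on the bench beside the turntable, diameter 120 mm, 50 mm high, loose. Origin: centre of its underside.
- grinder: Dark wooden pepper grinder on the bench behind the turntable, diameter 52 mm, 150 mm high, loose. Origin: centre of its underside.
Things that resemble listed ones, but are neither listed nor needed, are in the scene too. There is more than one size of the cup; the one meant has the size given above.

How it is judged:
On the way, in this order (a step that is already met when the one before it is completed fails the run):
1. the black cup stands upright in the container, let go and at rest, with the lid still open (x of cup in the frame of container between -0.03 and 0.03 m and y of cup in the frame of container between -0.06 and 0.06 m and z of cup in the frame of container between -0.002 and 0.012 m and angle between cup's own z axis and vertical below 0.2 rad and contact force between the fingers and cup below 0.1 N and linear speed of cup below 0.05 m/s and value of joint lid above 1 rad), for 0.2 s.
2. the lid is fully closed (value of joint lid below 0.04 rad), for 0.2 s.
At the end, for the whole second after the job is handed in: The black cup stands upright (within 0.2 rad) on the container's floor, the lid is closed (within 0.04 rad), and both turnbuttons lie still across the lid's front edge within 0.22 rad of square (x of cup in the frame of container between -0.03 and 0.03 m and y of cup in the frame of container between -0.06 and 0.06 m and z of cup in the frame of container between -0.002 and 0.012 m and angle between cup's own z axis and vertical below 0.2 rad and value of joint lid below 0.04 rad and value of joint button_left between -0.22 and 0.22 rad and value of joint button_right between -0.22 and 0.22 rad and velocity of joint button_left between -0.05 and 0.05 rad/s and velocity of joint button_right between -0.05 and 0.05 rad/s and linear speed of cup below 0.02 m/s); the robot touches nothing.
It fails at once if a turnbutton is swung in (under 1.2 rad) while the lid is still more than 0.15 rad open (value of joint lid above 0.15 rad and (value of joint button_left below 1.2 rad or value of joint button_right above -1.2 rad)).
It fails at once if one of the other things (steel tumbler, lime green snack box, amber spice jar) is shifted more than 40 mm or tipped (distance of any of tumbler, snack_box, spice_jar from where it was at the start of the episode above 0.04 m or angle between any of tumbler, snack_box, spice_jar's own z axis and vertical above 0.4 rad).
It fails at once if one of the other things (blue mug, white bowl, wooden pepper grinder) is shifted more than 40 mm or tipped (distance of any of mug, bowl, grinder from where it was at the start of the episode above 0.04 m or angle between any of mug, bowl, grinder's own z axis and vertical above 0.4 rad).
It also fails if it takes over 72 s, if anything falls off the work surface, if the arm or the gripper's body presses on something with over 40 N, if the wrist force passes 120 N, or if a joint passes its speed limit or range.

### The arm

A 7-joint arm with a two-finger parallel gripper is mounted at the origin on the work surface. World frame = base frame: x ahead of the robot, y to its left, z up, the work surface at z = 0. Lengths are in m, angles in rad, forces in N, time in s.
With the tool pointing down it reaches from about 0.425 to 0.925 m from the base axis. Payload 6.8 kg.
Tool frame: the origin (TCP) lies midway between the tips of the shut fingers; the grasp point (between the pads) lies 19 mm behind it; x points along the fingers, y is the direction in which the jaws open and shut, and the axes are right-handed (so a half turn about x gives the same grasp; the last joint's range is limited). The gripper opens to 85 mm and grips with 20 to 120 N. Pads are 22 mm wide; open, the fingers measure 114 mm over their backs; the gripper's body (76 mm by 85 mm) begins 54 mm behind the grasp point. The pads swing forward as they close: fully open they stand 13 mm farther back than shut.
Start: joints at [-1.365, 0.477, 0.022, 1.555, -0.011, 1.109, -0.083], TCP at [0.208, 0.642, 0.231] pointing down, gripper open.
Joint ranges: [-2.96, 2.96], [-0.34, 2.1], [-1.41, 1.46], [0.24, 2.44], [-1.37, 4.51], [0.17, 1.92], [-2.96, 2.96]. Speed limits (rad/s): [2.39, 2.39, 3.14, 3.14, 3.14, 3.14, 3.14].

### API

Orientations are given as a rotation vector (axis times angle).
In Python, from bench import r gives the robot as it stands.
- The arm moves only by the tool carry_out, never from a script. Its argument "targets" is one flat list of numbers, 7 for each row, row after row: the finger opening in m, from 0 to 0.0854, then the shift along the tool's x, y, z in m, then the turn, a rotation vector about the tool's x, y, z in units of 5 degrees (1.0 is 5 degrees). A call has 1 to 12 rows; each row is the pose to reach, as a shift and turn from the pose measured when the call began, along the tool's axes at that moment; what a row does not reach only later rows make up. A row lasts 1/8 s, in which the tool goes at most 62.5 mm and 10.7 degrees, less where a joint would pass 70% of its speed; a pose out of reach is approached as far as the arm can. A call with a gripper value outside its range is refused whole. The fingers move at their own pace and stop on an object; "squeeze" is the grip in N (left out, the last holds). Time passes only in rows, so rows that repeat a pose let the fingers close. It gives the time, the measured TCP pose, the force and the opening at its end, in the units of the state.
- r.get_obs(): the state, without advancing time (a new reading comes with each control period).
- r.grab_frame(name): name is "side" or "top"; returns the picture (480x640x3 uint8, blue, green, red); there is no depth.
- r.camera_info(name): a dict with "fx", "fy", "cx", "cy" (pixels), "xyz" and "orientation" of the camera in the world. Camera axes: x right, y up, looking along -z (the intrinsics and any distortion apply to the point x, -y, -z); pixel columns grow to the right and rows downward; lengths in m; the calibration is good to about 2 mm. A picture is of the moment at which its call begins. camera_info takes no time and is no camera call.
- r.hand_in(): hands the job in, once; it reports no verdict.
The state is a dict: "clock": time; "joints": joint angles; "qvel": joint speeds; "tau": joint torques, N m; "tcp_pos": TCP position; "orientation": TCP orientation; "contact_force": force on the tool from outside, world axes, zero at the start; "moment": the same for the moment, N m; "grip_width": finger opening in m.
Only numpy, scipy, OpenCV 4.12 (cv2) and the standard library are available. Lean on these libraries where they do the work, as an engineer would, in place of code of your own. Each camera call takes 0.05 s, during which the arm holds its last target. There are 200 camera calls.

## Working session

There is one attempt and no reset: what is moved stays moved. The work goes in short steps, Python scripts to look and compute and a tool call to move; the robot and the scene stay as the last step left them, time stands still between calls to the robot, and variables do not carry over. Pictures are saved under pics/ and viewed, about 8 in all and at most 12, crops included, and the job is handed in when it is done.

Besides the shell and the picture viewer there is one more tool, called after "Request:" as name(argument=value, ...) on one line, values as JSON. carry_out: Moves the arm, as the interface text tells. Its arguments: {"type":"object","properties":{"targets":{"type":"array","items":{"type":"number"}},"squeeze":{"type":"number"}},"required":["targets"]}

```bash
ls; mkdir -p pics; python3 - <<'E'
from bench import r
import cv2
o=r.get_obs();print({k:o[k] for k in('clock','tcp_pos','orientation','grip_width','contact_force')})
for n in('side','top'):
    print(n,r.camera_info(n)); cv2.imwrite(f'pics/{n}0.png',r.grab_frame(n))
E
```

```text
pics
{'clock': 0.0, 'tcp_pos': array([0.20818779, 0.64146727, 0.23032116]), 'orientation': array([ 0.24480573,  1.55689821, -0.24770518]), 'grip_width': 0.08540941498391401, 'contact_force': array([0.48278498, 0.36970055, 0.82830283])}
side {'fx': 518.4814405943812, 'fy': 518.4814405943812, 'cx': 326.6472113465895, 'cy': 239.6010954190687, 'xyz': array([ 0.17203211, -0.72499001,  0.90327395]), 'orientation': array([ 0.79911783, -0.22894391, -0.52486331])}
top {'fx': 596.4978012324605, 'fy': 596.4978012324605, 'cx': 324.72877327502516, 'cy': 249.1412468035634, 'xyz': array([0.53479487, 0.00686143, 1.57870938]), 'orientation': array([ 0.05161809, -0.05173974, -1.5783697 ])}
```

View pics/top0.png

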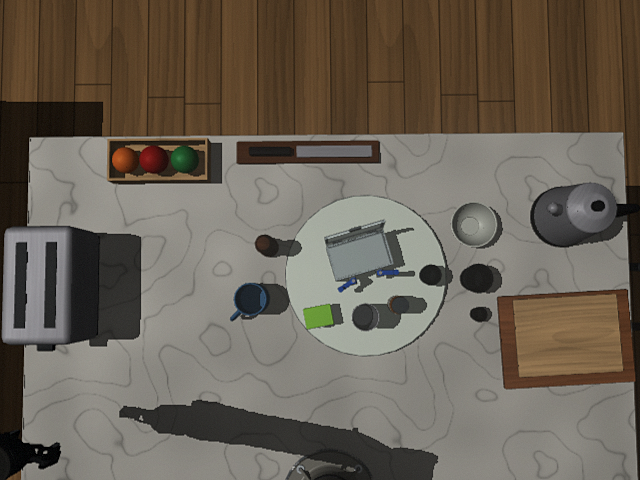

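View pics/side0.png

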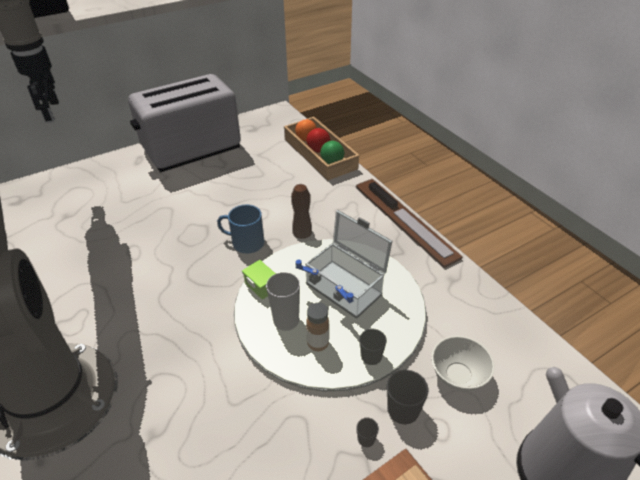

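The top view shows the turntable at (366,275), with the container at (362,250) and its lid standing at (355,232). The turnbuttons are at (348,284) and (388,272), the tumbler at (366,316), the spice jar at (400,304) and the snack box at (318,316).

There are three black cups: (431,273) on the platter, (478,277) large on the bench, and (480,313) tiny on the bench. I'll measure their rims and confirm in a crop.

```bash
cat > h.py <<'E'
import numpy as np, cv2
from scipy.spatial.transform import Rotation as R
from bench import r
def cam(n):
    c=r.camera_info(n); return c,R.from_rotvec(c['orientation']).as_matrix(),np.array(c['xyz'])
def ray(n,u,v):
    c,M,p=cam(n); d=M@np.array([(u-c['cx'])/c['fx'],-(v-c['cy'])/c['fy'],-1]); return p,d/np.linalg.norm(d)
def onz(n,u,v,z):
    p,d=ray(n,u,v); return p+d*(z-p[2])/d[2]
def proj(n,X):
    c,M,p=cam(n); q=M.T@(np.asarray(X,float)-p); return np.array([c['cx']-c['fx']*q[0]/q[2],c['cy']+c['fy']*q[1]/q[2]])
def two(a,b):  # top px a, side px b
    p,d=ray('top',*a);q,e=ray('side',*b)
    s=np.linalg.lstsq(np.c_[d,-e],q-p,rcond=None)[0]; A=p+s[0]*d;B=q+s[1]*e
    return (A+B)/2,np.linalg.norm(A-B)
E
python3 - <<'E'
from h import *
t=cv2.imread('pics/top0.png');s=cv2.imread('pics/side0.png')
a=cv2.resize(t[190:350,280:520],None,fx=3.3,fy=3.3,interpolation=cv2.INTER_CUBIC)
cv2.imwrite('pics/topc.png',a)
b=cv2.resize(s[190:390,220:440],None,fx=3,fy=3,interpolation=cv2.INTER_CUBIC)
cv2.imwrite('pics/sidec.png',b)
for n,im,roi in(('top',t,(415,255,500,325)),('side',s,(340,315,440,450))):
    x0,y0,x1,y1=roi;g=im[y0:y1,x0:x1].max(2);m=(g<70).astype('uint8')
    N,L,st,c=cv2.connectedComponentsWithStats(m)
    for i in range(1,N):
        if st[i,4]>60: print(n,st[i]+[x0,y0,0,0,0],c[i]+[x0,y0])
    hsv=cv2.cvtColor(im,cv2.COLOR_BGR2HSV);m=cv2.inRange(hsv,(108,130,60),(130,255,255))
    N,L,st,c=cv2.connectedComponentsWithStats(m)
    for i in range(1,N):
        if st[i,4]>15: print(n,'blue',st[i],c[i])
# turntable centre and disc
for u,v in((366,196),(366,355),(286,275),(447,275)):print(onz('top',u,v,.02).round(3))
for u in((431,273),(478,277),(480,313)):print(onz('top',*u,.07).round(3))
E
```

```text
top [420 255  33  70 607] [436.21911038 278.05107084]
top [460 264  40  29 947] [480.3030623  278.32418163]
top [415 297  12  16  67] [421.08955224 304.26865672]
top [470 307  22  15 264] [480.42045455 313.71969697]
top blue [377 270  22   6  93] [387.96774194 272.03225806]
top blue [338 278  19  14  74] [346.28378378 284.63513514]
side [360 330  25  35 676] [372.03698225 346.00295858]
side [ 388  370   39   54 1672] [405.69138756 396.03588517]
side [358 419  20  28 432] [366.92592593 431.99305556]
side blue [303 267   9   6  32] [307.1875 269.    ]
side blue [338 289  15   9  57] [344.77192982 293.38596491]
[ 0.777 -0.104  0.02 ]
[ 0.362 -0.098  0.02 ]
[0.571 0.108 0.02 ]
[ 0.567 -0.312  0.02 ]
[ 0.571 -0.262  0.07 ]
[ 0.56 -0.38  0.07]
[ 0.47  -0.383  0.07 ]
```

View pics/topc.png

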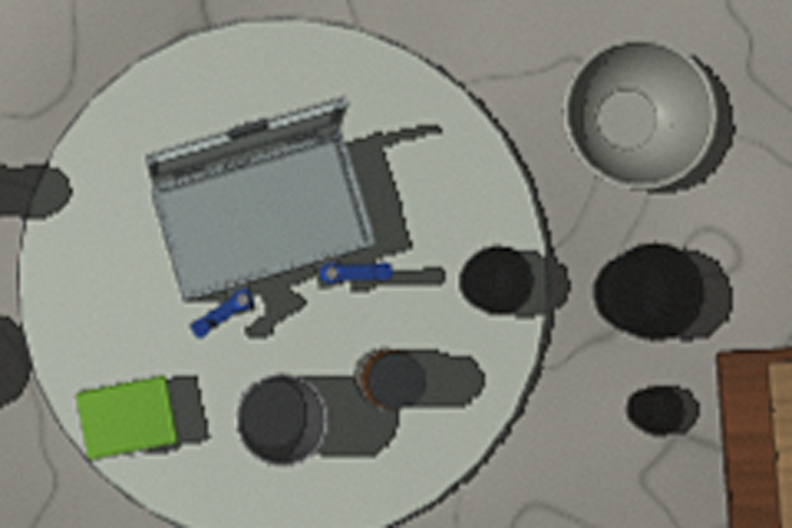

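View pics/sidec.png

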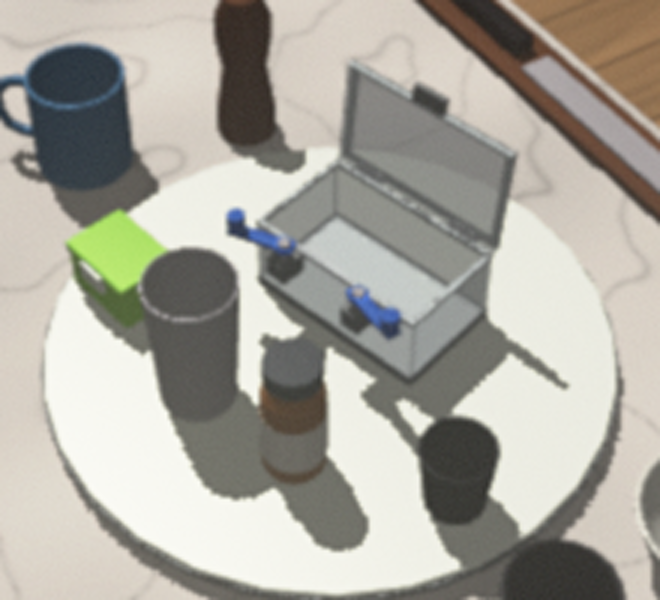

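In the crop, the platter cup at (431,273) has a rim of about 54 mm and stands in front of the container. The bench cups at (478,277) and (480,313) measure about 80 mm and 40 mm, so the platter cup is the one meant. I'll fit the container pose from the hand-read known points in both views.

```bash
cat > fit.py <<'E'
from h import *
from scipy.optimize import least_squares
T=lambda u,v:(u/3.3+280,v/3.3+190)
S=lambda u,v:(u/3+220,v/3+190)
def pts(p):
    x,y,th,bl,br,l=p; c,s=np.cos,np.sin
    P={'pl':(-.057,.035,.079),'pr':(-.057,-.035,.079),
     'gl':(-.057+.038*c(bl),.035+.038*s(bl),.09),'gr':(-.057+.038*c(br),-.035+.038*s(br),.09),
     'lip':(.045-.096*c(l),0,.066+.096*s(l)),'lidL':(.045-.09*c(l),.075,.066+.09*s(l)),'lidR':(.045-.09*c(l),-.075,.066+.09*s(l)),
     'fl':(-.045,.075,.066),'fr':(-.045,-.075,.066),'bfr':(-.045,-.075,0),'bhr':(.045,-.075,0)}
    Rz=np.array([[c(th),-s(th),0],[s(th),c(th),0],[0,0,1]])
    return {k:Rz@np.array(v)+[x,y,.02] for k,v in P.items()}
obs=[('top','pl',T(242,300)),('top','pr',T(331,272)),('top','gl',T(200,328)),('top','gr',T(383,271)),('top','lip',T(250,128)),
('side','pl',S(287,243)),('side','pr',S(357,292)),('side','gl',S(236,217)),('side','gr',S(388,320)),('side','lip',S(430,95)),
('side','lidL',S(350,64)),('side','lidR',S(514,157)),('side','fl',S(262,222)),('side','fr',S(412,325)),('side','bfr',S(410,380)),('side','bhr',S(485,312))]
if __name__=='__main__':
    f=lambda p:np.concatenate([proj(n,pts(p)[k])-o for n,k,o in obs])
    q=least_squares(f,[.62,-.1,.28,1.7,-1.7,1.7],loss='soft_l1')
    print(q.x.round(4))
    for o,e in zip(obs,f(q.x).reshape(-1,2)):print(o[:2],e.round(1))
    for k,v in pts(q.x).items():print(k,v.round(4))
    # cup
    t=cv2.imread('pics/top0.png')
    print('cup',two((431,271.5),(372.7,334.5)))
    for k,X in (('foot',(0,0,.02)),('rim',(0,0,.076))):pass
    # candidates: fit cup xy by silhouettes in side view: centre of rim ellipse, base
    print(onz('side',372.7,333.5,.076).round(4),onz('top',*T(499,280),.076).round(4),onz('side',372.5,360,.02).round(4))
E
python3 fit.py
```

```text
[ 0.6196 -0.081   0.2761  1.9129 -1.8818  1.6961]
('top', 'pl') [-0.4 -1. ]
('top', 'pr') [-0.3 -0.4]
('top', 'gl') [ 0.  -0.5]
('top', 'gr') [-0.2  0.2]
('top', 'lip') [-0.7 -0.1]
('side', 'pl') [-0.8  0.2]
('side', 'pr') [0.5 0.4]
('side', 'gl') [-0.1  0.4]
('side', 'gr') [ 0.  -0.3]
('side', 'lip') [-0.   1.8]
('side', 'lidL') [-0.2 -0.8]
('side', 'lidR') [-0.1 -0.2]
('side', 'fl') [-1.9 -0.5]
('side', 'fr') [0.5 0.2]
('side', 'bfr') [-0.1  2. ]
('side', 'bhr') [0.7 1.1]
pl [ 0.5552 -0.0629  0.099 ]
pr [ 0.5743 -0.1302  0.099 ]
gl [ 0.5332 -0.0319  0.11  ]
gr [ 0.573  -0.1682  0.11  ]
lip [ 0.6744 -0.0655  0.1812]
lidL [0.6533 0.0065 0.1753]
lidR [ 0.6942 -0.1378  0.1753]
fl [ 0.5559 -0.0211  0.086 ]
fr [ 0.5968 -0.1654  0.086 ]
bfr [ 0.5968 -0.1654  0.02  ]
bhr [ 0.6833 -0.1409  0.02  ]
cup (array([ 0.57219592, -0.25730985,  0.08643776]), np.float64(0.006131399084395598))
[ 0.5759 -0.248   0.076 ] [ 0.5667 -0.2612  0.076 ] [ 0.5649 -0.2685  0.02  ]
```

The fit residuals are under 2 px, so the container sits at (0.620, -0.081) with yaw 0.276. The lid is at 1.70 and the buttons at +1.91 and -1.88. Next I'll compute the moves to the cup.

```bash
cat >> h.py <<'E'
C=np.array([.6196,-.081,.02]);TH=.276
def cw(x,y,z): c,s=np.cos(TH),np.sin(TH); return C+[c*x-s*y,s*x+c*y,z]
def Rt(yaw,flip=1): # jaw dir at yaw
    y=flip*np.array([np.cos(yaw),np.sin(yaw),0]);x=np.array([0,0,-1.]);return np.c_[x,y,np.cross(x,y)]
def rel(P,yaw=None):
    o=r.get_obs();M=R.from_rotvec(o['orientation']).as_matrix();p=o['tcp_pos']
    if yaw is None: yaw=TH+np.pi/2
    best=min((Rt(yaw,f) for f in(1,-1)),key=lambda T:R.from_matrix(M.T@T).magnitude())
    w=R.from_matrix(M.T@best).as_rotvec(degrees=True)/5
    for q in P: print(np.r_[(M.T@(np.array(q)-p)).round(4),w.round(2)])
E
python3 - <<'E'
from h import *
o=r.get_obs();print(R.from_rotvec(o['orientation']).as_matrix().round(3))
print(onz('side',372.7,337,.076).round(4),onz('top',431.8,274.8,.076).round(4))
rel([(.45,.38,.32),(.56,.1,.32),(.567,-.262,.25),(.567,-.262,.12)])
print(onz('top',398,305,.12),onz('top',478,277,.08))
E
```

```text
[[-0.     0.309  0.951]
 [-0.002  0.951 -0.309]
 [-1.    -0.002  0.   ]]
[ 0.571  -0.2548  0.076 ] [ 0.5668 -0.2627  0.076 ]
[-0.0893 -0.1743  0.3107 -6.76   -0.      0.02  ]
[-0.0888 -0.4066  0.5018 -6.76   -0.      0.02  ]
[-0.0183 -0.7487  0.6202 -6.76   -0.      0.02  ]
[ 0.1117 -0.7485  0.6201 -6.76   -0.      0.02  ]
[ 0.49300277 -0.1709877   0.12      ] [ 0.56021053 -0.37779994  0.08      ]
```

Request:
carry_out(targets=[0.085,-0.09,-0.05,0.09,-1,0,0,0.085,-0.09,-0.09,0.15,-2,0,0,0.085,-0.09,-0.12,0.2,-3,0,0,0.085,-0.09,-0.15,0.26,-4,0,0,0.085,-0.09,-0.18,0.31,-5,0,0,0.085,-0.09,-0.23,0.35,-6,0,0,0.085,-0.09,-0.28,0.39,-6.76,0,0,0.085,-0.09,-0.33,0.43,-6.76,0,0,0.085,-0.09,-0.38,0.47,-6.76,0,0,0.085,-0.09,-0.43,0.51,-6.76,0,0,0.085,-0.08,-0.48,0.53,-6.76,0,0,0.085,-0.07,-0.54,0.55,-6.76,0,0])

```text
clock: 1.6
tcp_pos: [0.5574, 0.018, 0.3085]
orientation: [-0.218, 1.56, 0.216]
contact_force: [0.9, 0.3, -0.8]
grip_width: 0.085
```

```bash
python3 -c "
from h import *
rel([(.567,-.262,.25),(.567,-.262,.15),(.567,-.262,.04)])"
```

```text
[ 0.059  -0.272  -0.0671  0.     -0.01    0.02  ]
[ 0.159  -0.2718 -0.067   0.     -0.01    0.02  ]
[ 0.269  -0.2716 -0.067   0.     -0.01    0.02  ]
```

Moving to a hover above the cup, then checking from close by.

Request:
carry_out(targets=[0.085,0.02,-0.06,-0.015,0,0,0,0.085,0.03,-0.12,-0.03,0,0,0,0.085,0.04,-0.175,-0.045,0,0,0,0.085,0.05,-0.23,-0.06,0,0,0,0.085,0.06,-0.272,-0.067,0,0,0,0.085,0.11,-0.272,-0.067,0,0,0,0.085,0.16,-0.272,-0.067,0,0,0,0.085,0.18,-0.272,-0.067,0,0,0,0.085,0.18,-0.272,-0.067,0,0,0])

```text
clock: 2.72
tcp_pos: [0.5665, -0.2618, 0.1281]
orientation: [-0.218, 1.562, 0.217]
contact_force: [0.0, -0.4, 1.3]
grip_width: 0.0849
```

```bash
python3 - <<'E'
from h import *
s=r.grab_frame('side');t=r.grab_frame('top')
a=cv2.resize(s[230:410,280:460],(540,540),interpolation=cv2.INTER_CUBIC);cv2.imwrite('pics/a1.png',a)
rel([(.567,-.262,.04)]);print(r.get_obs()['tcp_pos'])
E
```

```text
[ 0.0907  0.0013 -0.0011  0.      0.02    0.04  ]
[ 0.56820234 -0.2627289   0.13066268]
```

View pics/a1.png

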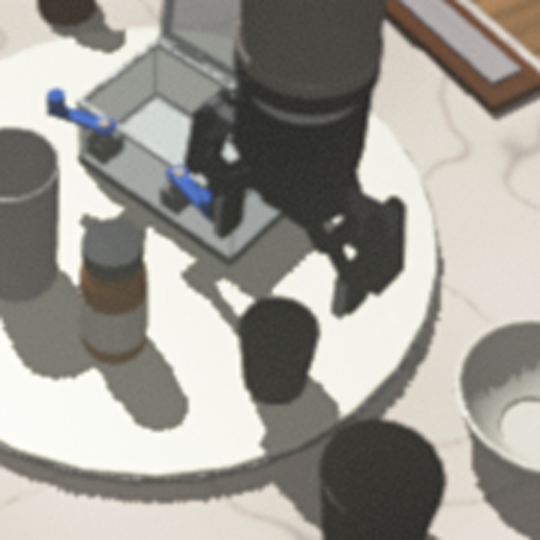

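The crop shows open fingers with tips at (232,232) and (343,312), and the cup rim centred at about (280,322) just below. I'll compare the two numerically.

```bash
python3 - <<'E'
from h import *
print('tips',onz('side',280+287/3,230+272/3,.142),'cup',onz('side',280+280/3,230+322/3,.076),proj('side',(.567,-.262,.076)),proj('side',(.567,-.262,.02)))
print((proj('side',(.567,-.262,.076))-[280,230])*3)
E
```

```text
tips [ 0.56531611 -0.26522959  0.142     ] cup [ 0.57160024 -0.25609364  0.076     ] [373.18269357 340.48311724] [371.46654522 357.17590352]
[279.54808071 331.44935172]
```

Correcting for the ellipse height puts the rim centre at about (0.568,-0.260), which agrees with the top view to 2 mm. Descending and gripping.

Request:
carry_out(targets=[0.085,0.045,0.001,0,0,0,0,0.085,0.075,0.001,0,0,0,0,0.085,0.09,0.001,0,0,0,0,0.085,0.09,0.001,0,0,0,0,0.04,0.09,0.001,0,0,0,0,0.04,0.09,0.001,0,0,0,0,0.04,0.09,0.001,0,0,0,0,0.04,0.09,0.001,0,0,0,0,0.04,0.06,0.001,0,0,0,0,0.04,0.02,0.001,0,0,0,0,0.04,-0.04,0.001,0,0,0,0,0.04,-0.07,0.001,0,0,0], squeeze=25)

```text
schema error: expected a multiple of 7 numbers
```

```bash
python3 - <<'E'
from h import *
o=r.get_obs();print(o['tcp_pos'],o['grip_width'])
rel([cw(-.006,0,.18),cw(-.006,0,.10),cw(-.006,0,.026)])
s=r.grab_frame('side')
cv2.imwrite('pics/a2.png',cv2.resize(s[190:390,280:460],(540,600),interpolation=cv2.INTER_CUBIC))
E
```

```text
[ 0.56820234 -0.2627289   0.13066268] 0.0845737717301559
[-0.0697  0.1606  0.0931  0.      0.02    0.04  ]
[0.0103 0.1608 0.093  0.     0.02   0.04  ]
[0.0843 0.1611 0.0929 0.     0.02   0.04  ]
```

View pics/a2.png

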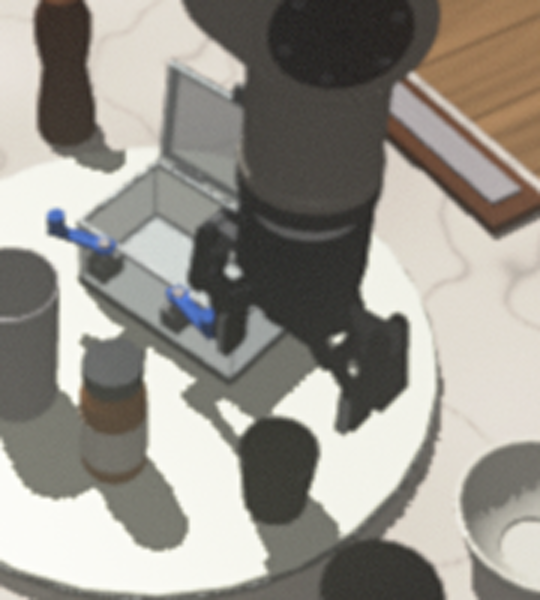

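The call was refused for a short last row, so the arm hasn't moved; the picture (6 viewed so far) is unchanged, with the cup still at (280,468). Resending.

Request:
carry_out(targets=[0.085,0.045,0.001,0,0,0,0,0.085,0.075,0.001,0,0,0,0,0.085,0.09,0.001,0,0,0,0,0.085,0.09,0.001,0,0,0,0,0.04,0.09,0.001,0,0,0,0,0.04,0.09,0.001,0,0,0,0,0.04,0.09,0.001,0,0,0,0,0.04,0.09,0.001,0,0,0,0,0.04,0.06,0.001,0,0,0,0,0.04,0.02,0.001,0,0,0,0,0.04,-0.04,0.001,0,0,0,0,0.04,-0.07,0.001,0,0,0,0], squeeze=25)

```text
clock: 4.38
tcp_pos: [0.5692, -0.2626, 0.2054]
orientation: [-0.221, 1.552, 0.212]
contact_force: [0.2, 0.2, -1.0]
grip_width: 0.0529
```

```bash
python3 - <<'E'
from h import *
o=r.get_obs();print(o['tcp_pos'],o['grip_width'])
rel([cw(-.006,0,.18),cw(-.006,0,.10),cw(-.006,0,.026)])
s=r.grab_frame('side')
cv2.imwrite('pics/a3.png',cv2.resize(s[190:390,280:460],(540,600),interpolation=cv2.INTER_CUBIC))
E
```

```text
[ 0.56920591 -0.26258481  0.20535985] 0.05292430922750617
[ 0.0049  0.161   0.0919 -0.      0.08    0.08  ]
[ 0.0849  0.1616  0.0914 -0.      0.08    0.08  ]
[ 0.1589  0.162   0.0909 -0.      0.08    0.08  ]
```

View pics/a3.png

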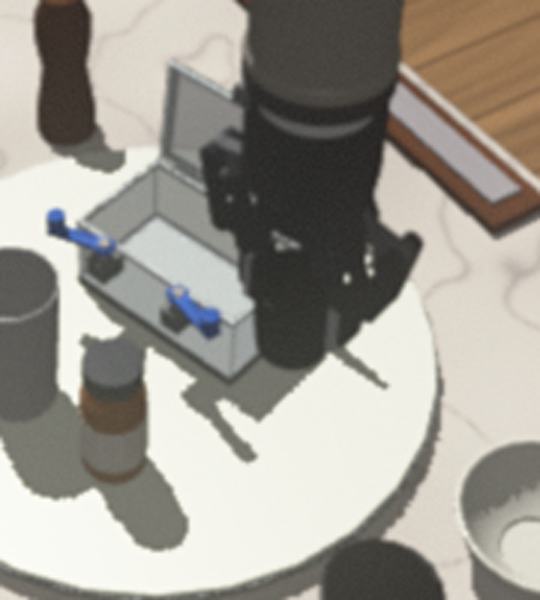

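The cup is held (opening 52.9 mm), with its foot at (293,360). Carrying it over the container and lowering it in.

Request:
carry_out(targets=[0.04,-0.01,0.05,0.03,0,0,0,0.04,-0.01,0.1,0.06,0,0,0,0.04,-0.005,0.145,0.08,0,0,0,0.04,0,0.161,0.092,0,0.08,0.08,0.04,0,0.161,0.092,0,0.08,0.08,0.04,0.04,0.161,0.092,0,0.08,0.08,0.04,0.08,0.161,0.092,0,0.08,0.08,0.04,0.11,0.162,0.091,0,0.08,0.08,0.04,0.135,0.162,0.091,0,0.08,0.08,0.04,0.15,0.162,0.091,0,0.08,0.08,0.04,0.155,0.162,0.091,0,0.08,0.08,0.04,0.156,0.162,0.091,0,0.08,0.08])

```text
clock: 5.92
tcp_pos: [0.6164, -0.0843, 0.0526]
orientation: [-0.217, 1.555, 0.214]
contact_force: [0.6, 0.4, 0.1]
grip_width: 0.0529
```

```bash
python3 - <<'E'
from h import *
for i in range(2):
    s=r.grab_frame('side');o=r.get_obs();print(o['tcp_pos'],o['contact_force'])
rel([cw(-.006,0,.024)])
cv2.imwrite('pics/a4.png',cv2.resize(s[190:370,270:450],(540,540),interpolation=cv2.INTER_CUBIC))
E
```

```text
[ 0.61662384 -0.08404675  0.05281312] [-0.01086366  0.52489155 -0.0698386 ]
[ 0.61668601 -0.08385594  0.05296595] [ 0.49880522 -0.58307054 -1.22094704]
[ 0.0089  0.002  -0.0025 -0.01    0.06    0.03  ]
```

View pics/a4.png

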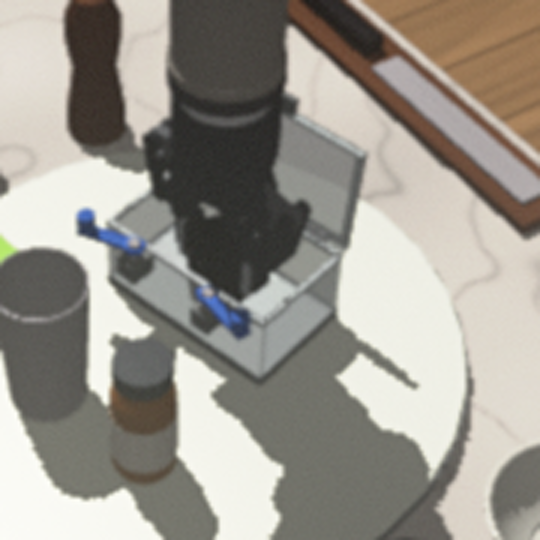

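The cup is inside the container, with the foot visible through the front wall near (240,285) and the lid still up. Lowering to contact.

Request:
carry_out(targets=[0.04,0.004,0,-0.001,0,0,0,0.04,0.006,0,-0.001,0,0,0,0.04,0.0075,0,-0.001,0,0,0,0.04,0.0085,0,-0.001,0,0,0,0.04,0.0085,0,-0.001,0,0,0])

```text
clock: 6.65
tcp_pos: [0.6171, -0.0837, 0.0467]
orientation: [-0.217, 1.552, 0.215]
contact_force: [-4.2, 2.3, 16.1]
grip_width: 0.0528
```

Floor contact (16 N). Easing off, releasing and lifting straight up.

Request:
carry_out(targets=[0.04,-0.0015,0,0,0,0,0,0.04,-0.0015,0,0,0,0,0,0.068,-0.0015,0,0,0,0,0,0.068,-0.0015,0,0,0,0,0,0.068,-0.0015,0,0,0,0,0,0.068,-0.0015,0,0,0,0,0,0.068,-0.02,0,0,0,0,0,0.068,-0.06,0,0,0,0,0,0.068,-0.11,0,0,0,0,0,0.068,-0.16,0,0,0,0,0,0.01,-0.21,0,0,0,0,0,0,-0.25,0,0,0,0,0])

```text
clock: 8.15
tcp_pos: [0.6153, -0.0841, 0.3006]
orientation: [-0.217, 1.549, 0.214]
contact_force: [0.1, -0.0, -0.5]
grip_width: 0.032
```

```bash
python3 - <<'E'
from h import *
s=r.grab_frame('side');t=r.grab_frame('top');o=r.get_obs();print(o['tcp_pos'],o['contact_force'],o['grip_width'])
rel([cw(.12,0,.26),cw(.12,0,.125),cw(.07,0,.125)],TH+np.pi/2)
cv2.imwrite('pics/a5.png',np.hstack([cv2.resize(s[220:330,280:410],(520,440),interpolation=cv2.INTER_CUBIC),cv2.resize(t[210:300,320:410],(280,440))]))
E
```

```text
[ 0.61744993 -0.08459058  0.30354159] [0.72929933 0.47380437 0.39082069] 0.017430595782140783
[ 0.0257  0.0031  0.1226 -0.01    0.2     0.06  ]
[ 0.1607  0.0038  0.1202 -0.01    0.2     0.06  ]
[ 0.1598  0.0038  0.0702 -0.01    0.2     0.06  ]
```

View pics/a5.png

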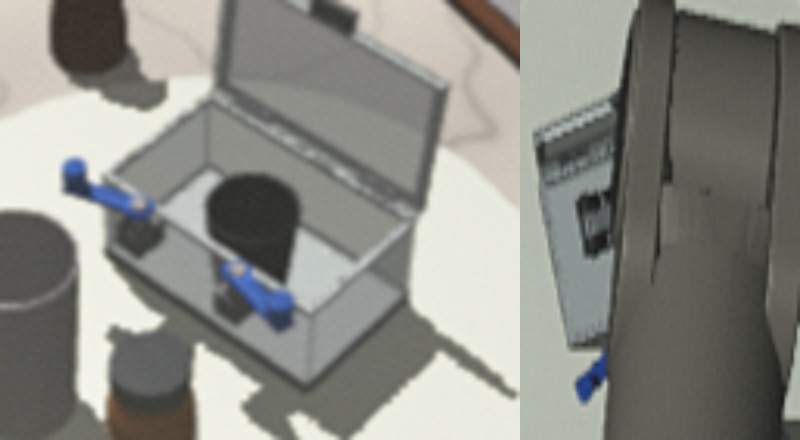

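The cup stands upright at (252,235), clear of the walls, with the lid still open (9 viewed so far). Next I go behind the lid with the fingers shut.

Request:
carry_out(targets=[0,0,0.003,0.05,0,0.2,0,0,0.01,0.003,0.1,0,0.2,0,0,0.025,0.003,0.122,0,0.2,0,0,0.06,0.003,0.122,0,0.2,0,0,0.1,0.003,0.121,0,0.2,0,0,0.14,0.003,0.12,0,0.2,0,0,0.16,0.004,0.12,0,0.2,0,0,0.16,0.004,0.11,0,0.2,0,0,0.16,0.004,0.1,0,0.2,0,0,0.16,0.004,0.09,0,0.2,0])

```text
clock: 9.5
tcp_pos: [0.7061, -0.057, 0.1472]
orientation: [-0.22, 1.556, 0.211]
contact_force: [0.4, 0.1, -0.3]
grip_width: 0.0005
```

```bash
python3 - <<'E'
from h import *
o=r.get_obs();print(o['tcp_pos'],o['contact_force'],o['grip_width'])
# tip centre path, outer face at rho; finger half 11
P=[]
for l,rho in((1.6,62),(1.45,66),(1.3,70),(1.15,73),(1.0,75),(.85,76),(.7,76),(.55,76),(.4,76),(.25,76),(.12,76),(0.,76)):
    c,s=np.cos(l),np.sin(l);x=45-rho*c+6*s+11*s;z=66+rho*s+6*c-3; P.append(cw(x/1e3,0,z/1e3));
rel(P)
E
```

```text
[ 0.70609114 -0.05699993  0.14718443] [ 0.35489231  0.10704542 -0.3178252 ] 0.0005240258167352268
[ 0.0023  0.0005 -0.026  -0.02    0.04    0.07  ]
[-0.0022  0.0004 -0.0358 -0.02    0.04    0.07  ]
[-0.005   0.0004 -0.0471 -0.02    0.04    0.07  ]
[-0.0051  0.0004 -0.059  -0.02    0.04    0.07  ]
[-0.0024  0.0004 -0.071  -0.02    0.04    0.07  ]
[ 0.0029  0.0004 -0.0822 -0.02    0.04    0.07  ]
[ 0.0103  0.0004 -0.092  -0.02    0.04    0.07  ]
[ 0.019   0.0004 -0.1007 -0.02    0.04    0.07  ]
[ 0.0287  0.0005 -0.1082 -0.02    0.04    0.07  ]
[ 0.0392  0.0005 -0.1143 -0.02    0.04    0.07  ]
[ 0.0488  0.0006 -0.1183 -0.02    0.04    0.07  ]
[ 0.0578  0.0006 -0.1209 -0.02    0.04    0.07  ]
```

Request:
carry_out(targets=[0,0.002,0,-0.015,0,0,0,0,0.002,0,-0.026,0,0,0,0,-0.002,0,-0.036,0,0,0,0,-0.005,0,-0.047,0,0,0,0,-0.005,0,-0.059,0,0,0,0,-0.002,0,-0.071,0,0,0])

```text
clock: 10.25
tcp_pos: [0.6373, -0.0764, 0.1492]
orientation: [-0.22, 1.555, 0.211]
contact_force: [2.6, 0.1, -0.2]
grip_width: -0.0003
```

Contact is 2.6 N, as expected for the hinge. Continuing down the arc.

Request:
carry_out(targets=[0,0.005,0,-0.011,0,0,0,0,0.012,0,-0.021,0,0,0,0,0.021,0,-0.03,0,0,0,0,0.03,0,-0.037,0,0,0,0,0.041,0,-0.043,0,0,0,0,0.05,0,-0.047,0,0,0,0,0.055,0,-0.049,0,0,0,0,0.058,0,-0.049,0,0,0,0,0.058,0,-0.049,0,0,0])

```text
clock: 11.38
tcp_pos: [0.5897, -0.0901, 0.092]
orientation: [-0.219, 1.557, 0.211]
contact_force: [-5.4, 0.7, 13.1]
grip_width: 0.0
```

The tip is at z=0.092, the closed lid's top, with 13 N. Pressing briefly, then lifting away and opening the fingers.

Request:
carry_out(targets=[0,0.001,0,0,0,0,0,0,0.001,0,0,0,0,0,0,0.001,0,0,0,0,0,0,-0.03,0,0,0,0,0,0.045,-0.08,0,-0.02,0,0,0,0.045,-0.12,0.02,-0.04,0,0,0,0.045,-0.12,0.05,-0.04,0,0,0,0.045,-0.12,0.069,-0.041,0,0,0,0.045,-0.12,0.069,-0.041,0,0,0])

```text
clock: 12.5
tcp_pos: [0.5306, -0.033, 0.2114]
orientation: [-0.221, 1.557, 0.214]
contact_force: [-0.1, -0.1, -0.5]
grip_width: 0.0451
```

```bash
python3 - <<'E'
from h import *
s=r.grab_frame('side');t=r.grab_frame('top');o=r.get_obs();print(o['tcp_pos'],o['contact_force'],o['grip_width'])
rel([cw(-.0697,.0709,.13),cw(-.0697,.0709,.083)])
cv2.imwrite('pics/a6.png',np.hstack([cv2.resize(s[220:330,280:410],(520,440),interpolation=cv2.INTER_CUBIC),cv2.resize(t[210:300,320:410],(280,440))]))
for n,im in(('top',t),('side',s)):
    m=cv2.inRange(cv2.cvtColor(im,cv2.COLOR_BGR2HSV),(108,130,60),(130,255,255));N,L,st,c=cv2.connectedComponentsWithStats(m)
    for i in range(1,N):
        if st[i,4]>15: print(n,'blue',st[i],c[i])
E
```

```text
[ 0.53111916 -0.03507053  0.21141816] [ 0.48301624 -0.56602865  0.73448296] 0.045224897253808544
[ 0.0614  0.0029  0.0028 -0.02    0.02    0.06  ]
[ 0.1084  0.0032  0.0027 -0.02    0.02    0.06  ]
top blue [377 270  22   6  95] [387.98947368 272.03157895]
side blue [303 267   9   6  30] [307.16666667 269.        ]
side blue [338 289  15   9  60] [345.01666667 293.31666667]
```

View pics/a6.png

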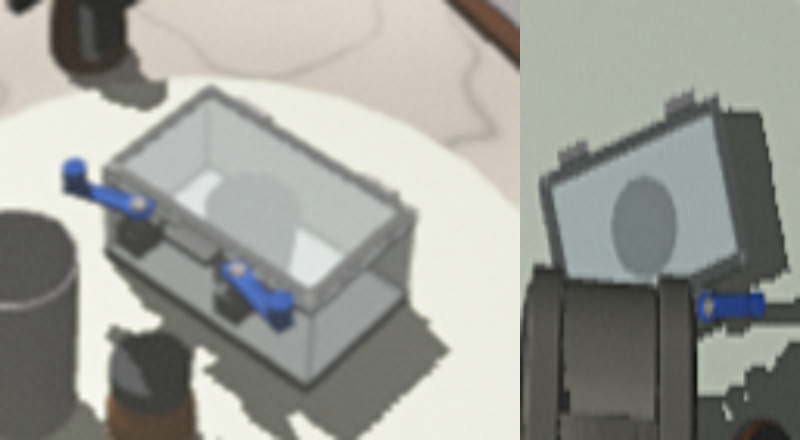

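The lid is closed flat with the lip between the lugs, the cup is inside, and both buttons are still out (10 viewed so far). Descending on the left peg and pinching it.

Request:
carry_out(targets=[0.045,0.04,0.002,0.002,0,0,0,0.045,0.075,0.002,0.002,0,0,0,0.045,0.1,0.002,0.002,0,0,0,0.045,0.107,0.002,0.002,0,0,0,0.045,0.107,0.002,0.002,0,0,0,0,0.107,0.002,0.002,0,0,0,0,0.107,0.002,0.002,0,0,0,0,0.107,0.002,0.002,0,0,0,0,0.107,0.002,0.002,0,0,0,0,0.107,0.002,0.002,0,0,0], squeeze=20)

```text
clock: 13.85
tcp_pos: [0.5329, -0.0318, 0.1053]
orientation: [-0.219, 1.557, 0.213]
contact_force: [-3.3, 3.9, 6.1]
grip_width: 0.0124
```

```bash
cat > arc.py <<'E'
from h import *
import sys
sg=float(sys.argv[1]);a0=float(sys.argv[2])
o=r.get_obs();p=np.mean([r.get_obs()['tcp_pos'] for i in range(3)],0);print(p,o['contact_force'],o['grip_width'])
d=p-C;c,s=np.cos(TH),np.sin(TH);print('tcp in container',(c*d[0]+s*d[1]).round(4),(-s*d[0]+c*d[1]).round(4),d[2].round(4), 'angle',np.arctan2(-s*d[0]+c*d[1]-sg*.035,c*d[0]+s*d[1]+.057).round(3))
rel([cw(-.057+.038*np.cos(a),sg*.035+.038*np.sin(a),d[2]) for a in np.linspace(a0,0,12)[1:]])
E
python3 arc.py 1 1.91
```

```text
[ 0.53292255 -0.0317837   0.10527513] [-3.28756856  3.86506752  6.05216084] 0.012408802574750154
tcp in container -0.07 0.071 0.0853 angle 1.917
[ 0.      0.0015  0.0067 -0.01    0.03    0.05  ]
[ 0.      0.002   0.0133 -0.01    0.03    0.05  ]
[ 0.      0.0014  0.0199 -0.01    0.03    0.05  ]
[ 0.0001 -0.0003  0.0262 -0.01    0.03    0.05  ]
[ 0.0001 -0.0031  0.0322 -0.01    0.03    0.05  ]
[ 0.0001 -0.0069  0.0375 -0.01    0.03    0.05  ]
[ 0.0002 -0.0116  0.0422 -0.01    0.03    0.05  ]
[ 0.0002 -0.017   0.046  -0.01    0.03    0.05  ]
[ 0.0002 -0.023   0.0487 -0.01    0.03    0.05  ]
[ 0.0003 -0.0294  0.0504 -0.01    0.03    0.05  ]
[ 0.0003 -0.0359  0.051  -0.01    0.03    0.05  ]
```

Gripped on the peg (12.4 mm against 14; the cup read about 1 mm low as well). Swinging along the arc.

Request:
carry_out(targets=[0,-0.001,0.001,0.007,0,0,0,0,-0.001,0.002,0.013,0,0,0,0,-0.001,0.001,0.02,0,0,0,0,-0.001,0,0.026,0,0,0,0,-0.001,-0.003,0.032,0,0,0,0,-0.001,-0.007,0.0375,0,0,0,0,-0.001,-0.012,0.042,0,0,0,0,-0.001,-0.017,0.046,0,0,0,0,-0.001,-0.023,0.049,0,0,0,0,-0.001,-0.029,0.0505,0,0,0,0,-0.001,-0.036,0.051,0,0,0,0,-0.001,-0.036,0.051,0,0,0])

```text
clock: 15.35
tcp_pos: [0.5977, -0.0506, 0.1082]
orientation: [-0.219, 1.546, 0.214]
contact_force: [8.8, 5.3, -6.0]
grip_width: 0.012
```

```bash
python3 arc.py 1 0.3
```

```text
[ 0.59770352 -0.05062735  0.1082013 ] [ 8.79378436  5.3206742  -6.00969227] 0.012049021634151391
tcp in container -0.0128 0.0352 0.0882 angle 0.004
[-0.0002  0.01   -0.0076  0.01    0.16    0.06  ]
[-1.0e-04  9.0e-03 -7.3e-03  1.0e-02  1.6e-01  6.0e-02]
[-1.0e-04  8.0e-03 -7.1e-03  1.0e-02  1.6e-01  6.0e-02]
[-1.0e-04  7.0e-03 -6.9e-03  1.0e-02  1.6e-01  6.0e-02]
[-1.0e-04  6.0e-03 -6.7e-03  1.0e-02  1.6e-01  6.0e-02]
[-1.0e-04  5.0e-03 -6.6e-03  1.0e-02  1.6e-01  6.0e-02]
[-1.0e-04  4.0e-03 -6.4e-03  1.0e-02  1.6e-01  6.0e-02]
[-1.0e-04  2.9e-03 -6.3e-03  1.0e-02  1.6e-01  6.0e-02]
[-1.0e-04  1.9e-03 -6.3e-03  1.0e-02  1.6e-01  6.0e-02]
[-1.0e-04  8.0e-04 -6.2e-03  1.0e-02  1.6e-01  6.0e-02]
[-1.0e-04 -2.0e-04 -6.2e-03  1.0e-02  1.6e-01  6.0e-02]
```

Jaw centre is at y=0.0352 in the container frame, so the button is at about 0 rad. Relaxing, releasing and lifting; then looking with the masks.

Request:
carry_out(targets=[0,0,0,-0.004,0,0,0,0,0,0,-0.005,0,0,0,0.035,0,0,-0.005,0,0,0,0.035,0,0,-0.005,0,0,0,0.045,0,0,-0.005,0,0,0,0.045,-0.03,0,-0.005,0,0,0,0.045,-0.07,0,-0.005,0,0,0,0.045,-0.1,-0.04,-0.02,0,0,0,0.045,-0.1,-0.09,-0.04,0,0,0,0.045,-0.1,-0.107,-0.058,0,0,0,0.045,-0.1,-0.107,-0.058,0,0,0])

```text
clock: 16.73
tcp_pos: [0.5685, -0.1721, 0.2084]
orientation: [-0.216, 1.546, 0.209]
contact_force: [0.3, -0.0, -0.1]
grip_width: 0.045
```

```bash
python3 - <<'E'
from h import *
s=r.grab_frame('side');t=r.grab_frame('top');o=r.get_obs();print(o['tcp_pos'],o['contact_force'],o['grip_width'])
a=-1.882
rel([cw(-.057+.038*np.cos(a),-.035+.038*np.sin(a),.084)])
for n,im in(('top',t),('side',s)):
    m=cv2.inRange(cv2.cvtColor(im,cv2.COLOR_BGR2HSV),(108,130,60),(130,255,255));N,L,st,c=cv2.connectedComponentsWithStats(m)
    for i in range(1,N):
        if st[i,4]>15: print(n,'blue',st[i],c[i])
    print(n,'exp left pivot/peg at 0',proj(n,cw(-.057,.035,.079)).round(1),proj(n,cw(-.019,.035,.09)).round(1))
cv2.imwrite('pics/a7.png',np.hstack([cv2.resize(s[220:330,280:410],(520,440),interpolation=cv2.INTER_CUBIC),cv2.resize(t[210:300,320:410],(280,440))]))
E
```

```text
[ 0.57008252 -0.16838123  0.20808964] [ 0.11350949  0.00452818 -0.86431317] 0.045420618874801234
[ 1.041e-01 -1.000e-04  1.300e-03  1.000e-02  1.600e-01  6.000e-02]
top blue [346 264  10  20  76] [350.18421053 272.63157895]
top blue [377 270  13   5  39] [383.17948718 271.46153846]
top exp left pivot/peg at 0 [352.9 279.9] [348.8 265. ]
side blue [317 263   8   8  32] [320.4375 266.6875]
side blue [338 289  15   9  64] [345.328125 293.40625 ]
side exp left pivot/peg at 0 [314.9 271.2] [326.8 258.3]
```

View pics/a7.png

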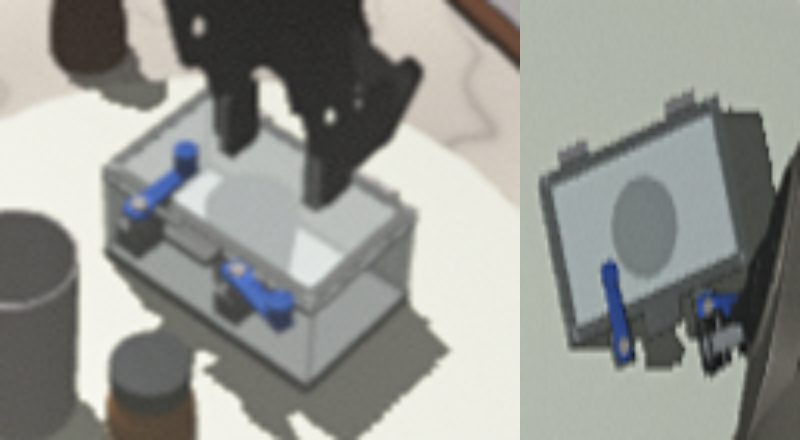

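The left button is square across the front edge, parallel to the side walls within about 1° (11 viewed so far). Now the right peg.

Request:
carry_out(targets=[0.045,0.04,0,0.001,0,0,0,0.045,0.075,0,0.001,0,0,0,0.045,0.098,0,0.001,0,0,0,0.045,0.103,0,0.001,0,0,0,0.045,0.103,0,0.001,0,0,0,0,0.103,0,0.001,0,0,0,0,0.103,0,0.001,0,0,0,0,0.103,0,0.001,0,0,0,0,0.103,0,0.001,0,0,0,0,0.103,0,0.001,0,0,0], squeeze=20)

```text
clock: 18.08
tcp_pos: [0.5734, -0.1687, 0.106]
orientation: [-0.22, 1.543, 0.214]
contact_force: [-0.6, -0.6, 5.8]
grip_width: 0.0122
```

```bash
python3 arc.py -1 -1.882
```

```text
[ 0.57340772 -0.16868138  0.10600978] [-0.61559078 -0.57215246  5.84377433] 0.012170648065526353
tcp in container -0.0683 -0.0718 0.086 angle -1.87
[ 1.0e-04 -9.0e-04  6.0e-03  1.0e-02  1.8e-01  7.0e-02]
[ 0.0002 -0.0012  0.0125  0.01    0.18    0.07  ]
[ 0.0003 -0.0005  0.019   0.01    0.18    0.07  ]
[0.0004 0.0014 0.0252 0.01   0.18   0.07  ]
[0.0005 0.0042 0.031  0.01   0.18   0.07  ]
[0.0005 0.0081 0.0363 0.01   0.18   0.07  ]
[0.0006 0.0127 0.0408 0.01   0.18   0.07  ]
[0.0006 0.0181 0.0444 0.01   0.18   0.07  ]
[0.0006 0.024  0.0471 0.01   0.18   0.07  ]
[0.0006 0.0303 0.0488 0.01   0.18   0.07  ]
[0.0006 0.0367 0.0494 0.01   0.18   0.07  ]
```

Request:
carry_out(targets=[0,0,-0.001,0.006,0,0,0,0,0,-0.001,0.0125,0,0,0,0,0,-0.0005,0.019,0,0,0,0,0,0.0015,0.025,0,0,0,0,0,0.004,0.031,0,0,0,0,0,0.008,0.036,0,0,0,0,0,0.013,0.0405,0,0,0,0,0,0.018,0.044,0,0,0,0,0,0.024,0.0465,0,0,0,0,0,0.0305,0.048,0,0,0,0,0,0.037,0.0485,0,0,0,0,0,0.037,0.0485,0,0,0])

```text
clock: 19.58
tcp_pos: [0.6143, -0.1176, 0.1079]
orientation: [-0.222, 1.535, 0.215]
contact_force: [6.7, -0.2, 1.1]
grip_width: 0.0117
```

```bash
python3 arc.py -1 -0.1 | head -3
```

```text
[ 0.61425754 -0.1176227   0.10789699] [ 6.68417534 -0.20017246  1.12157203] 0.011749437969527453
tcp in container -0.0151 -0.0338 0.0879 angle 0.029
[-1.0e-04 -4.7e-03 -4.1e-03  4.0e-02  2.7e-01  8.0e-02]
```

Right peg is at about +0.03 rad. Releasing, lifting and clearing away upward.

Request:
carry_out(targets=[0,0,-0.001,-0.003,0,0,0,0,0,-0.001,-0.003,0,0,0,0.035,0,-0.001,-0.003,0,0,0,0.035,0,-0.001,-0.003,0,0,0,0.04,0,-0.001,-0.003,0,0,0,0.04,-0.03,-0.001,-0.003,0,0,0,0.04,-0.08,-0.001,-0.003,0,0,0,0.04,-0.14,-0.02,-0.003,0,0,0,0.04,-0.18,-0.08,0,0,0,0,0.04,-0.2,-0.14,0,0,0,0,0.04,-0.2,-0.2,0,0,0,0,0.04,-0.2,-0.2,0,0,0])

```text
schema error: expected a multiple of 7 numbers
```

```bash
python3 - <<'E'
from h import *
s=r.grab_frame('side');t=r.grab_frame('top');o=r.get_obs();print(o['tcp_pos'],o['contact_force'],o['clock'])
for n,im in(('top',t),('side',s)):
    m=cv2.inRange(cv2.cvtColor(im,cv2.COLOR_BGR2HSV),(108,130,60),(130,255,255));N,L,st,c=cv2.connectedComponentsWithStats(m)
    for i in range(1,N):
        if st[i,4]>15: print(n,'blue',st[i],c[i])
    for k in(1,-1):print(n,'exp',k,proj(n,cw(-.057,k*.035,.079)).round(1),proj(n,cw(-.019,k*.035,.09)).round(1))
cv2.imwrite('pics/a8.png',np.hstack([cv2.resize(s[220:330,280:410],(440,372),interpolation=cv2.INTER_CUBIC),cv2.resize(t[200:340,290:425],(360,372))]))
E
```

```text
[ 0.61428683 -0.11764913  0.10789396] [ 7.55943555 -0.26851077  0.02142966] 19.675
top blue [346 264  10  20  76] [350.18421053 272.63157895]
top exp 1 [352.9 279.9] [348.8 265. ]
top exp -1 [380. 272.] [376.  257.1]
side blue [324 256   5   4  16] [326.  257.5]
side blue [317 263   8   8  31] [320.48387097 266.58064516]
side exp 1 [314.9 271.2] [326.8 258.3]
side exp -1 [339.5 287.8] [351.6 274.2]
```

View pics/a8.png

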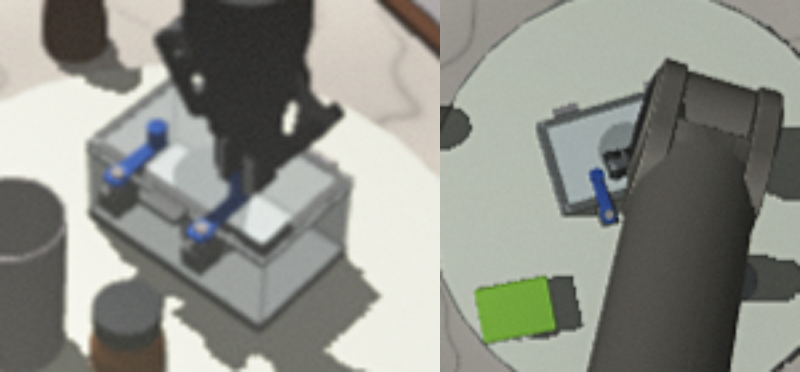

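That call was refused too, so the arm is still holding the right peg. The picture (12 viewed) shows both buttons parallel across the front edge. From here I'll check numerically.

Request:
carry_out(targets=[0,0,-0.001,-0.003,0,0,0,0,0,-0.001,-0.003,0,0,0,0.035,0,-0.001,-0.003,0,0,0,0.035,0,-0.001,-0.003,0,0,0,0.04,0,-0.001,-0.003,0,0,0,0.04,-0.03,-0.001,-0.003,0,0,0,0.04,-0.08,-0.001,-0.003,0,0,0,0.04,-0.14,-0.02,-0.003,0,0,0,0.04,-0.18,-0.08,0,0,0,0,0.04,-0.2,-0.14,0,0,0,0,0.04,-0.2,-0.2,0,0,0,0])

```text
clock: 21.05
tcp_pos: [0.6636, -0.3041, 0.3116]
orientation: [-0.223, 1.531, 0.215]
contact_force: [1.0, -0.3, -1.1]
grip_width: 0.0398
```

```bash
python3 - <<'E'
from h import *
s=r.grab_frame('side');t=r.grab_frame('top');o=r.get_obs();print(o['tcp_pos'],o['contact_force'],o['clock'])
for n,im in(('top',t),('side',s)):
    m=cv2.inRange(cv2.cvtColor(im,cv2.COLOR_BGR2HSV),(108,130,60),(130,255,255));N,L,st,c=cv2.connectedComponentsWithStats(m)
    for i in range(1,N):
        if st[i,4]>12:
            P=np.argwhere(L==i)[:,::-1].astype(np.float32);vx,vy,_,_=cv2.fitLine(P,cv2.DIST_L2,0,.01,.01).ravel();e=np.degrees(np.arctan2(vy,vx))
            print(n,'blue',st[i],c[i].round(1),'dir',e.round(1))
    for k in(1,-1):
        a,b=proj(n,cw(-.057,k*.035,.079)),proj(n,cw(-.019,k*.035,.09));d=b-a;print(n,'exp',k,a.round(1),b.round(1),np.degrees(np.arctan2(d[1],d[0])).round(1))
E
```

```text
[ 0.66041884 -0.31187995  0.3088904 ] [-1.56856708 -0.70881772  0.01806936] 21.15
top blue [373 256  10  20  80] [377.1 264.6] dir 74.2
top blue [346 264  10  20  76] [350.2 272.6] dir 75.6
top exp 1 [352.9 279.9] [348.8 265. ] -105.6
top exp -1 [380. 272.] [376.  257.1] -105.0
side blue [317 263   8   8  28] [320.3 266.6] dir -40.5
side blue [341 279   9   8  30] [344.8 282.6] dir -41.4
side exp 1 [314.9 271.2] [326.8 258.3] -47.3
side exp -1 [339.5 287.8] [351.6 274.2] -48.4
```

In the top view, both button directions match square within about 1°, and the arm is clear at z=0.31. Handing in.

```bash
python3 -c "
from bench import r
print(r.hand_in())"
```

```text
the job is handed in; nothing more can be done
None
```

The job is done and handed in at about 21 s of the 72 s allowed; no verdict is reported. I stood the 54 mm black cup from the platter upright in the container. Then I closed the lid from behind until the fingertip reached 92 mm, the height of the closed lid, with about 13 N of pressure. Only then did I pinch each peg and swing both turnbuttons square across the front edge.

**Last checks:**
- **Buttons:** in the top view both lie within about 1° of square. The bar directions in the side view were 7° off the prediction. I put that down to the colour mask catching only part of each bar and peg, and relied on the top view.
- **Lid and cup:** the pictures taken after closing show the lid flat and the cup upright underneath. I did not measure the lid angle separately.
- **Arm:** it was clear of everything, 0.31 m up, before hand-in.
- **Other things:** I checked the things to be left alone only by eye in the pictures. Those I could see had not moved, and I did not measure them.

Two move calls were refused because a row was one number short. Nothing moved, and I resent them.

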